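Load the sample chest and hold its sprung hatch just below balance

TASK

Raise the sample chest's sprung hatch by its front bar, past its balance point, until it stands wide open by itself with your hand off it, and set the lone vial from the bench upright in the empty middle pocket. Then take the bar again, ease the hatch back down past its balance point without letting it fall shut, and finish while still holding it still there, about five to ten degrees below the balance point, so that it would drop shut if let go. Leave the other vials and the things on the bench where they are.

Things in the scene. Friction and masses are not known exactly. Their poses are not given: they have to be found in the camera images.
- chest: white sample chest, fixed, 150 (x) by 170 mm (y), rim 90 mm above the bench, walls 8 mm. In it a grey block, top 37 mm below the rim, has three round pockets in a row along y, 55 mm apart, 26 mm wide, 18 mm deep; the outer two hold vials, the middle one is empty. Origin under its centre, on the bench; x points from the front (bar side) to the hinge side, z up
- pocket (a point): centre of the bottom of the empty middle pocket, at the centre of the chest seen from above, 35 mm above the bench (the pocket's mouth is 53 mm above the bench); axes as the chest. A fixed 350 mm tall microscope stands close to the left of the chest's back and behind the lone vial, its eyepieces reaching to x = 0.54: pass in front of it
- hinge (a point): middle of the hatch's hinge axis, which runs along the chest's y axis at its back edge, 75 mm behind the chest's centre and 96 mm above the bench; axes as the chest
- bar (a point): middle of the round steel bar that lifts the hatch: 10 mm in diameter, parallel to the hinge and 195 mm from it in the hatch's mid-plane, 43 mm (centre line) ahead of the 12 mm thick panel, on two thin arms 110 mm apart. 96 mm above the bench when shut; swings up and back on a circle about the hinge. Axes turn with the hatch: x from bar to hinge, y along the bar
- hatch (a joint): hatch angle, rad: 0 shut (level), grows as it rises, 1.8 at the open stop (leaning back past upright). Balance point 0.90 (52 degrees): below it the hatch sinks shut by its weight, above it the spring swings it to the stop and keeps it there. Damped, so it moves slowly. At the bar, lifting takes about 2 N, pulling down from the stop about 5 N, under 1 N within 0.2 rad of balance
- vial_centre (a point): centre, half-way up, of the lone sample vial that stands upright on the bench left of the chest: clear glass body 22 mm in diameter, screw cap 24 mm in diameter over the top 11 mm, 50 mm tall in all; about 20 g. z along its axis, up. Standing in the pocket its centre is 25 mm above pocket and its top 32 mm above the grey block
- vial: the same lone vial, origin at the centre of its underside
- vial_left: vial of the same size standing in the chest's left outer pocket (+y), to be left there; origin at its underside
- vial_right: vial of the same size standing in the chest's right outer pocket (-y), to be left there; origin at its underside
- beaker: clear beaker, 54 mm wide, 68 mm tall, a bystander on the bench at the far left; origin at its underside
- tally: white hand tally counter, 29 x 42 x 45 mm, a bystander on the bench at the left; origin at its underside
- oil: small white bottle with a cap, 26 mm in diameter, 50 mm tall, a bystander on the bench between vial and chest; origin at its underside
Not all that is in view belongs to the job. Leave any orange look-alike of the vial alone.

How it is judged:
By the outcome, as a careful person would: the job done as asked, in the order asked, and still so for the second after the job is handed in, while the arm keeps its last pose, push and grip.
It also fails if it takes over 64 s, if anything falls off the work surface, if the arm or the gripper's body presses on something with over 40 N, if the wrist force passes 120 N, or if a joint passes its speed limit or range.

ROBOT

A 7-joint arm with a two-finger parallel gripper is mounted at the origin on a cart in front of the work surface, level with it; the furniture and walls round the work are solid. World frame = base frame: x ahead of the robot, y to its left, z up, the work surface at z = 0. Lengths are in m, angles in rad, forces in N, time in s.
With the tool pointing down it reaches from about 0.35 to 0.9 m from the base axis. Payload 19.9 kg.
Tool frame: the origin (TCP) lies midway between the tips of the shut fingers; the grasp point (between the pads) lies 19 mm behind it; z points along the fingers, y is the line along which they close (so a half turn about z gives the same grasp; the last joint's range is limited). The gripper opens to 85 mm and grips with 20 to 120 N. Pads are 22 mm wide; open, the fingers measure 114 mm over their backs; the gripper's body (76 mm by 85 mm) begins 54 mm behind the grasp point. The pads swing forward as they close: fully open they stand 13 mm farther back than shut.
Start: joints at [1.087, 0.417, -0.01, 1.614, 0.005, 1.111, -0.053], TCP at [0.267, -0.565, 0.231] pointing down, gripper open.
Joint ranges: [-2.81, 2.81], [-0.39, 2.02], [-1.27, 1.25], [0.06, 2.57], [-1.19, 4.33], [0.19, 2], [-2.82, 2.82]. Speed limits (rad/s): [1.89, 1.89, 2.39, 2.39, 3.01, 3.01, 3.01].

INTERFACE

Orientations are given as a rotation vector (axis times angle).
In Python, from rig import arm, cams gives the robot as it stands.
- The arm moves only by the shell command python3 -m inch 'ROWS' [FORCE]. ROWS is JSON, one flat list of numbers, 7 for each row, row after row: the finger opening in mm, from 0 to 85.4, then the shift along the tool's x, y, z in units of 30 mm (1.0 is 30 mm), then the turn, a rotation vector about the tool's x, y, z in units of 8 degrees (1.0 is 8 degrees). A call has exactly 8 rows; each row shifts and turns the commanded pose from where the row before left it, along the tool's axes as they then stand; what a row does not reach is not made up. A row lasts 1/10 s, in which the tool goes at most 50 mm and 8.59 degrees, less where a joint would pass 70% of its speed; a pose out of reach is approached as far as the arm can. A call is refused whole if a number of a shift passes 1 or a number of a turn 1, either way. A call with a gripper value outside its range is refused whole. The fingers move at their own pace and stop on an object; FORCE is the grip in N (left out, the last holds). Time passes only in rows, so rows that do not move let the fingers close, or fill a call up. It gives the time, the measured TCP pose, the force, the opening and the grip force at its end, in the units of the state.
- arm.read_state(): the state, without advancing time (a new reading comes with each control period).
- cams.capture(name): name is "side" or "top"; returns a dict with "color" (420x560x3 uint8, blue, green, red), "fov_y" (degrees; the focal length in pixels is half the picture's height over the tangent of half this angle, whatever the lens; pixels are square), "cx", "cy" (the principal point, pixels), "D" ([k1, k2, p1, p2, k3] as OpenCV has them; the pictures are not rectified), "rvec" (rotation vector, rad) and "tvec" (3), from world to camera coordinates, as OpenCV has them. Camera axes: x right, y down, z forward; pixel columns grow to the right and rows downward; lengths in m; the calibration is good to about 2 mm. A picture is of the moment at which its call begins. There is no depth.
- arm.close_job(): hands the job in; it is judged then, once.
The state is a dict: "time_s": time; "joints": joint angles; "joint_velocities": joint speeds; "tau": joint torques, N m; "tcp_pos": TCP position; "eef_rot": TCP orientation; "force": force on the tool from outside, world axes, zero at the start; "moment": the same for the moment, N m; "finger_gap": opening from 0.0 (shut) to 1.0 (fully open); "grip_force": force on a finger pad.
Only numpy, scipy, OpenCV 4.12 (cv2) and the standard library are available. Lean on these libraries where they do the work, as an engineer would, in place of code of your own. Each camera call takes 0.05 s, during which the arm holds its last target. There are 200 camera calls.

## Working session

There is one attempt and no reset: what is moved stays moved. The work goes in short steps, Python scripts to look and compute and a shell command to move; the robot and the scene stay as the last step left them, time stands still between calls to the robot, and variables do not carry over. Pictures are saved under pics/ and viewed, at most 10 in all, crops included, and the job is handed in when it is done.

```bash
ls; mkdir -p pics; python3 - <<'E'
from rig import arm,cams
import cv2,pickle
s=arm.read_state();print({k:s[k] for k in ('time_s','tcp_pos','eef_rot','finger_gap')})
for n in('side','top'):
    c=cams.capture(n);cv2.imwrite(f'pics/{n}0.png',c['color']);pickle.dump(c,open(f'pics/{n}0.pkl','wb'))
    print(n,{k:c[k] for k in c if k!='color'})
E
```

```text
pics
{'time_s': 0.0, 'tcp_pos': array([ 0.26707821, -0.56468322,  0.23067378]), 'eef_rot': array([-3.06414631e+00, -6.88112195e-01,  5.10891989e-04]), 'finger_gap': 0.9986431763122326}
side {'fov_y': 55.23307596278991, 'cx': 279.7924733491206, 'cy': 209.88034003118256, 'D': array([-0.01046605,  0.        ,  0.        ,  0.        ,  0.        ]), 'rvec': array([ 0.68943525, -2.28060651,  1.52638479]), 'tvec': array([0.49176358, 0.17242257, 0.85763186])}
top {'fov_y': 44.31811389614221, 'cx': 279.01236261929944, 'cy': 217.44710082069935, 'D': array([-0.186902,  0.      ,  0.      ,  0.      ,  0.      ]), 'rvec': array([ 2.23018036, -2.16949048,  0.07925996]), 'tvec': array([0.0935663 , 0.5167654 , 1.30077606])}
```

```bash
python3 - <<'E'
import cv2,numpy as np
a=cv2.imread('pics/side0.png');b=cv2.imread('pics/top0.png')
cv2.imwrite('pics/both0.png',cv2.resize(np.vstack([a,b]),None,fx=.7,fy=.7))
E
```

```text
(no output)
```

View pics/side0.png

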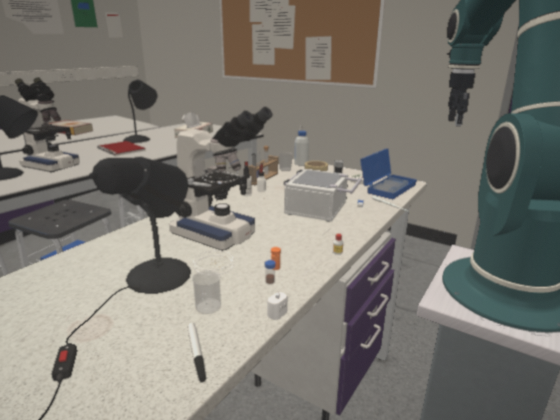

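View pics/top0.png

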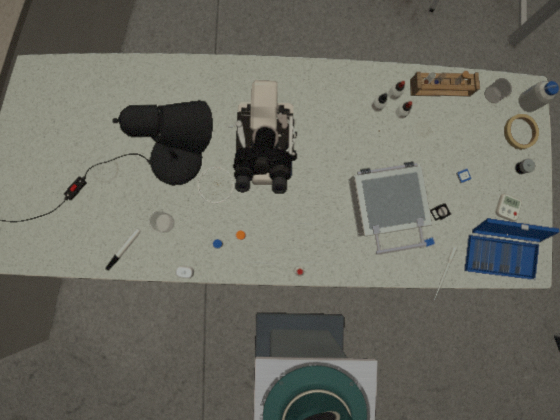

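Side view: a blue-capped clear vial (270,271), an orange one (276,258), a red-capped bottle (338,244), the tally (278,305), and the chest (316,195). Top view: blue cap (217,244), orange cap (240,236), red cap (299,271), and the chest at about (393,200) with its bar at about (400,248).
Candidates for the vial are blue (217,244), orange (240,236, a decoy to leave alone) and red (299,271, the oil bottle between vial and chest). I choose blue and check it in a close crop.

```bash
cat > h.py <<'E'
import cv2,numpy as np
from scipy.spatial.transform import Rotation as R
def K(c):
    f=c['color'].shape[0]/2/np.tan(np.radians(c['fov_y']/2)); return np.array([[f,0,c['cx']],[0,f,c['cy']],[0,0,1.]])
def ray(c,px):
    n=cv2.undistortPoints(np.array([[px]],float),K(c),c['D'])[0,0]
    Rm=cv2.Rodrigues(c['rvec'])[0]; return -Rm.T@c['tvec'], Rm.T@np.array([*n,1])
def onz(c,px,z):
    o,d=ray(c,px); return o+d*(z-o[2])/d[2]
def tri(c1,p1,c2,p2):
    o1,d1=ray(c1,p1);o2,d2=ray(c2,p2)
    t=np.linalg.lstsq(np.c_[d1,-d2],o2-o1,rcond=None)[0]
    a,b=o1+t[0]*d1,o2+t[1]*d2; return (a+b)/2,np.linalg.norm(a-b)
def proj(c,P): return cv2.projectPoints(np.array(P,float).reshape(-1,3),c['rvec'],c['tvec'],K(c),c['D'])[0][:,0]
def blob(c,lo,hi,roi):
    x0,y0,x1,y1=roi; m=cv2.inRange(cv2.cvtColor(c['color'],cv2.COLOR_BGR2HSV)[y0:y1,x0:x1],lo,hi)
    n,_,s,ce=cv2.connectedComponentsWithStats(m); i=1+np.argmax(s[1:,4]); return ce[i]+[x0,y0],s[i]
E
python3 - <<'E'
import pickle; from h import *
s=pickle.load(open('pics/side0.pkl','rb'));t=pickle.load(open('pics/top0.pkl','rb'))
for n,lo,hi,rt,rs in(('blue',(100,100,40),(130,255,255),(205,232,230,256),(258,255,280,290)),('orange',(3,150,80),(15,255,255),(230,226,252,248),(265,245,285,275))):
    a,sa=blob(t,lo,hi,rt);b,sb=blob(s,lo,hi,rs);print(n,a,sa,b,sb,onz(t,a,.05),tri(t,a,s,b))
u=lambda c,x0,y0,x1,y1:cv2.resize(c['color'][y0:y1,x0:x1],(400,300),interpolation=cv2.INTER_CUBIC)
cv2.imwrite('pics/crop1.png',np.vstack([np.hstack([u(t,340,155,460,245+0),u(t,340,190,460,280)]),np.hstack([u(s,240,230,320,290),u(s,270,150,370,225)])]))
E
```

```text
blue [217.         243.32142857] [ 8  8  9  8 56] [269.56818182 263.63636364] [ 8  6  8  7 44] [0.44349746 0.26003138 0.05      ] (array([0.44371822, 0.26055185, 0.04630708]), np.float64(0.000495944503529048))
orange [240.27586207 234.53448276] [ 6  5  9  8 58] [275.57142857 253.93506494] [ 7  3  8 20 77] [0.46690116 0.2029996  0.05      ] (array([0.46694823, 0.20363183, 0.0368894 ]), np.float64(0.0005603184356260976))
```

View pics/crop1.png

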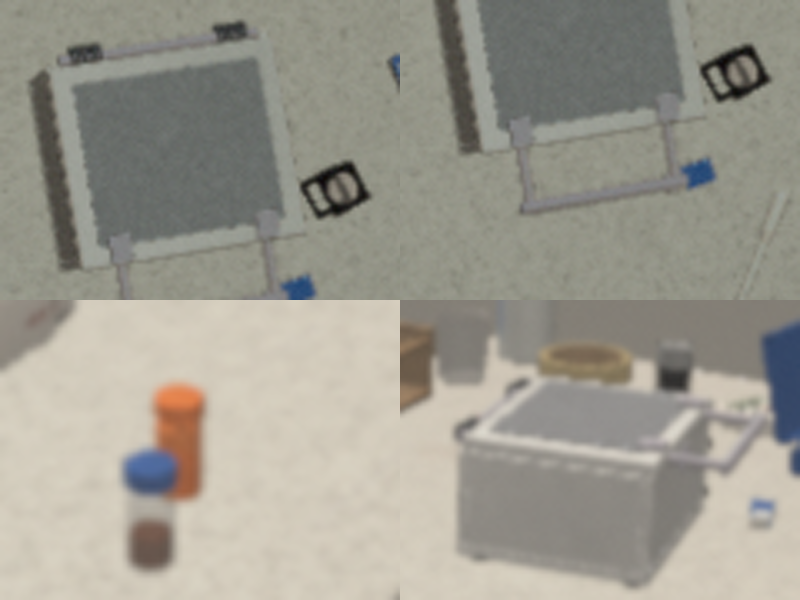

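The crop confirms the choice: blue cap, clear body, dark contents, with the orange look-alike behind it. In the top picture the bar runs from (376.6,252.4) to (424.9,244.6) and the hinges are at (365.5,170.6) and (409,164).

```bash
cat > g.py <<'E'
from h import *
import pickle
s=pickle.load(open('pics/side0.pkl','rb'));t=pickle.load(open('pics/top0.pkl','rb'))
E
python3 - <<'E'
from g import *
bl=onz(t,(376.6,252.4),.096);br=onz(t,(424.9,244.6),.096)
hl=onz(t,(365.5,170.6),.1);hr=onz(t,(409,164),.1)
print('bar',bl,br,np.linalg.norm(bl-br),'hinge',hl,hr)
print('tri bar L',tri(t,(376.6,252.4),s,(351.7,191.7)),'R',tri(t,(424.9,244.6),s,(360.5,181)))
mid=(bl+br)/2; d=bl-br; yaw=np.arctan2(-d[0],d[1]); print('yaw bar',yaw,'hinge',np.arctan2(-(hl-hr)[0],(hl-hr)[1]))
# lid outer corners in crop1
for p in((62,62),(262,40),(305,232),(82,268)): print(onz(t,(p[0]/3.333+340,p[1]/3.333+155),.1))
ux=np.array([np.cos(yaw),np.sin(yaw),0]);print('mid',mid,'hinge',mid+.195*ux,'centre',mid+.12*ux)
print(onz(t,(299,271),.05))
from rig import arm
q=arm.read_state();print(R.from_rotvec(q['eef_rot']).as_matrix().round(3))
E
```

```text
bar [ 0.43167658 -0.12808336  0.096     ] [ 0.45312515 -0.24761039  0.096     ] 0.12143620703523451 hinge [ 0.62834672 -0.09693297  0.1       ] [ 0.64861529 -0.20466199  0.1       ]
tri bar L (array([ 0.43091471, -0.12823738,  0.09699465]), np.float64(0.0016893389288748005)) R (array([ 0.45332073, -0.24888596,  0.09158692]), np.float64(0.00031941729065023956))
yaw bar 0.17755564312135758 hinge 0.18596998480229165
[ 0.62043521 -0.08015559  0.1       ]
[ 0.64216583 -0.22888999  0.1       ]
[ 0.50204226 -0.26236919  0.1       ]
[ 0.47172984 -0.09722153  0.1       ]
mid [ 0.44240087 -0.18784687  0.096     ] hinge [ 0.63433515 -0.15340516  0.096     ] centre [ 0.56051427 -0.16665197  0.096     ]
[0.38076941 0.05531828 0.05      ]
[[ 0.904  0.428 -0.001]
 [ 0.428 -0.904  0.001]
 [-0.    -0.001 -1.   ]]
```

```bash
cat > st.py <<'E'
# state + remaining to a target, in tool units (30 mm / 8 deg); usage: st.py x y z
import sys; from h import *; from rig import arm
s=arm.read_state(); M=R.from_rotvec(s['eef_rot'])
print('t %.2f'%s['time_s'],'tcp',s['tcp_pos'].round(4),'f',s['force'].round(1),'gap %.1f'%(85.4*s['finger_gap']),'grip %.1f'%s['grip_force'],'j',s['joints'].round(2))
if len(sys.argv)>3:
    yaw=float(sys.argv[4]) if len(sys.argv)>4 else .178
    c,n=np.cos(yaw),np.sin(yaw); W=R.from_matrix(np.array([[-n,c,0],[c,n,0],[0,0,-1.]]).T)
    print('shift',(M.inv().apply(np.array(sys.argv[1:4],float)-s['tcp_pos'])/.03).round(3),'turn',(np.degrees((M.inv()*W).as_rotvec())/8).round(3))
E
python3 -m inch '[36,0,0,0,0,0,-1, 36,0,0,0,0,0,-1, 36,0,0,0,0,0,-1, 36,0,0,0,0,0,-1, 36,0,0,0,0,0,-1, 36,0,0,0,0,0,-1, 36,0,0,0,0,0,-1, 36,0,0,0,0,0,-1]' 40
python3 st.py .442 -.188 .231
```

```text
time_s: 0.9
tcp_pos: [0.2671, -0.5648, 0.2309]
eef_rot: [-2.228, -2.214, -0.0]
force: [0.3, -0.7, 0.2]
finger_gap: 0.424
grip_force: 0.0
t 0.90 tcp [ 0.2671 -0.5648  0.2309] f [ 0.3 -0.7  0.2] gap 36.2 grip 0.0 j [ 1.25  0.43 -0.22  1.61  0.1   1.12  0.99]
shift [1.2597e+01 5.7520e+00 3.0000e-03] turn [-0.002 -0.005 -1.32 ]
```

```bash
python3 -m inch '[36,0,0,0,0,0,-0.66, 36,0,0,0,0,0,-0.66, 36,0.94,0.66,0,0,0,0, 36,0.94,0.66,0,0,0,0, 36,0.94,0.66,0,0,0,0, 36,0.94,0.66,0,0,0,0, 36,0.94,0.66,0,0,0,0, 36,0.94,0.66,0,0,0,0]' >/dev/null
python3 -m inch '[36,0.94,0.66,0,0,0,0, 36,0.94,0.66,0,0,0,0, 36,0.94,0.66,0,0,0,0, 36,0.94,0.66,0,0,0,0, 36,0.94,0.66,0,0,0,0, 36,0.94,0.66,0,0,0,0, 36,0,0,0.9,0,0,0, 36,0,0,0.9,0,0,0]' >/dev/null
python3 st.py .442 -.188 .077
python3 - <<'E'
from h import *; from rig import cams
o=[]
for n,(x0,y0,x1,y1) in(('top',(330,150,470,290)),('side',(270,100,410,240))):
    c=cams.capture(n);o.append(cv2.resize(c['color'][y0:y1,x0:x1],(400,400),interpolation=cv2.INTER_CUBIC))
cv2.imwrite('pics/bar1.png',np.hstack(o))
E
```

```text
t 2.50 tcp [ 0.4439 -0.19    0.1769] f [ 0.8 -0.5 -0.8] gap 36.0 grip 0.0 j [ 0.77  0.26 -0.49  2.    0.16  0.91  0.37]
shift [ 0.08  -0.053  3.331] turn [ 0.008  0.006 -0.027]
```

View pics/bar1.png

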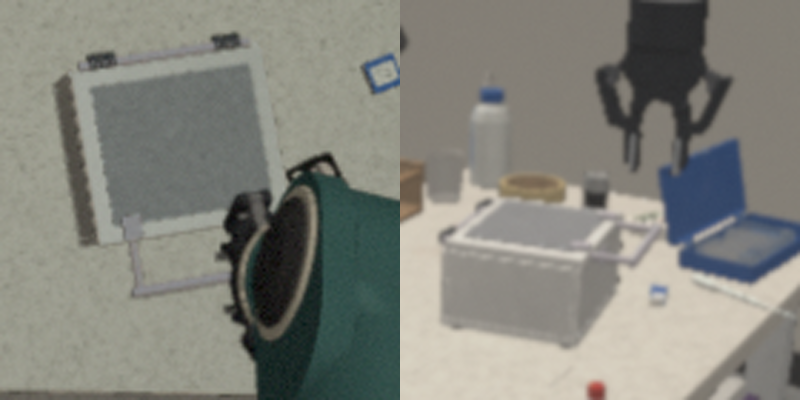

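The side crop shows the open fingers (about (635,165) and (680,165)) straddling the bar line, so I descend and close.

```bash
python3 -m inch '[36,0.04,-0.03,0.83,0,0,0, 36,0.04,-0.02,0.83,0,0,0, 36,0,0,0.83,0,0,0, 36,0,0,0.83,0,0,0, 36,0,0,0,0,0,0, 0,0,0,0,0,0,0, 0,0,0,0,0,0,0, 0,0,0,0,0,0,0]' 40 >/dev/null; python3 st.py .442 -.188 .077
python3 -m inch '[0,0,0,0,0,0,0, 0,0,0,0,0,0,0, 0,0,0,0,0,0,0, 0,0,0,0,0,0,0, 0,0,0,0,0,0,0, 0,0,0,0,0,0,0, 0,0,0,0,0,0,0, 0,0,0,0,0,0,0]' >/dev/null; python3 st.py .442 -.188 .077
```

```text
t 3.40 tcp [ 0.4439 -0.1889  0.0798] f [10.2  1.5 -2.4] gap 8.5 grip 39.1 j [ 0.71  0.42 -0.44  2.07  0.27  0.7   0.27]
shift [ 0.039 -0.057  0.093] turn [ 0.034  0.015 -0.035]
t 4.20 tcp [ 0.4438 -0.1889  0.0798] f [ 9.6  2.3 -1.9] gap 8.5 grip 39.1 j [ 0.71  0.42 -0.44  2.07  0.27  0.7   0.27]
shift [ 0.04  -0.056  0.093] turn [ 0.035  0.015 -0.036]
```

```bash
python3 - <<'E'
import numpy as np
th=.055*np.arange(33)
for k in range(4):print(np.c_[np.diff(6.5*(1-np.cos(th))),-np.diff(6.5*np.sin(th))][8*k:8*k+8].round(2).tolist())
E
```

```text
[[0.01, -0.36], [0.03, -0.36], [0.05, -0.35], [0.07, -0.35], [0.09, -0.35], [0.11, -0.34], [0.13, -0.33], [0.14, -0.33]]
[[0.16, -0.32], [0.18, -0.31], [0.2, -0.3], [0.21, -0.29], [0.23, -0.28], [0.24, -0.26], [0.26, -0.25], [0.27, -0.24]]
[[0.28, -0.22], [0.29, -0.2], [0.3, -0.19], [0.31, -0.17], [0.32, -0.15], [0.33, -0.14], [0.34, -0.12], [0.34, -0.1]]
[[0.35, -0.08], [0.35, -0.06], [0.36, -0.04], [0.36, -0.02], [0.36, -0.0], [0.36, 0.02], [0.36, 0.04], [0.35, 0.06]]
```

```bash
python3 -m inch '[0,0,0.08,-0.36,0,0,0, 0,0,0.06,-0.36,0,0,0, 0,0,0.06,-0.35,0,0,0, 0,0,0.07,-0.35,0,0,0, 0,0,0.09,-0.35,0,0,0, 0,0,0.11,-0.34,0,0,0, 0,0,0.13,-0.33,0,0,0, 0,0,0.14,-0.33,0,0,0]' >/dev/null; python3 st.py
```

```text
t 5.00 tcp [ 0.4611 -0.1855  0.162 ] f [-13.5  -3.8   2.1] gap 8.3 grip 39.2 j [ 0.74  0.31 -0.49  1.98  0.19  0.9   0.32]
```

```bash
python3 -m inch '[0,0,0.10,-0.32,0,0,0, 0,0,0.16,-0.31,0,0,0, 0,0,0.2,-0.30,0,0,0, 0,0,0.21,-0.29,0,0,0, 0,0,0.23,-0.28,0,0,0, 0,0,0.24,-0.26,0,0,0, 0,0,0.26,-0.25,0,0,0, 0,0,0.27,-0.24,0,0,0]' >/dev/null; python3 st.py
```

```text
t 5.80 tcp [ 0.5109 -0.1764  0.2302] f [-26.7   2.8  26.4] gap 8.6 grip 42.1 j [ 0.69  0.31 -0.51  1.81  0.17  1.07  0.3 ]
```

```bash
python3 -m inch '[0,0,0.14,-0.26,0,0,0, 0,0,0.22,-0.24,0,0,0, 0,0,0.28,-0.20,0,0,0, 0,0,0.31,-0.17,0,0,0, 0,0,0,0,0,0,0, 0,0,0,0,0,0,0, 0,0,0,0,0,0,0, 0,0,0,0,0,0,0]' >/dev/null; python3 st.py
```

```text
t 6.60 tcp [ 0.5415 -0.1702  0.2543] f [ 11.4   3.5 -19.3] gap 8.1 grip 40.0 j [ 0.66  0.33 -0.51  1.72  0.18  1.13  0.27]
```

```bash
cat > c.py <<'E'
import numpy as np
from scipy.optimize import least_squares
P=np.array([[.0005,.0798],[.0176,.162],[.0681,.2302],[.0992,.2543]])
P+=np.array([[.0008,0],[-.0008,0],[-.0012,.0012],[.0007,-.0012]]) # compliance to zero force
f=lambda c,r=.195:np.hypot(*(P-c[:2]).T)-r
s=least_squares(f,[.195,.08]);print(s.x,s.fun)
s2=least_squares(lambda c:np.hypot(*(P-c[:2]).T)-c[2],[.195,.08,.195]);print(s2.x,s2.fun)
for c in(s.x,s2.x[:2]):print(np.arctan2(P[:,1]-c[1],c[0]-P[:,0]))
E
python3 c.py
```

```text
[0.1959072  0.08422762] [-0.00034244  0.00026375  0.00071042 -0.00074433]
[0.18951623 0.0878422  0.18828478] [ 0.00010319 -0.00032128  0.0005103  -0.0002922 ]
[-0.02274763  0.40965622  0.85107664  1.05384614]
[-0.04270252  0.40555957  0.86391266  1.07389841]
```

```bash
python3 - <<'E'
import numpy as np
th=1.05+.056*np.arange(13)
print(np.c_[-np.diff(6.5*(np.cos(th))),-np.diff(6.5*np.sin(th))].round(2).tolist())
E
python3 -m inch '[0,0,0.33,-0.15,0,0,0, 0,0,0.33,-0.13,0,0,0, 0,0,0.34,-0.14,0,0,0, 0,0,0.34,-0.13,0,0,0, 0,0,0,0,0,0,0, 0,0,0,0,0,0,0, 0,0,0,0,0,0,0, 0,0,0,0,0,0,0]' >/dev/null; python3 st.py
```

```text
[[0.32, -0.17], [0.33, -0.15], [0.34, -0.14], [0.34, -0.12], [0.35, -0.1], [0.36, -0.08], [0.36, -0.06], [0.36, -0.04], [0.36, -0.02], [0.36, 0.0], [0.36, 0.02], [0.36, 0.04]]
t 7.40 tcp [ 0.5812 -0.1628  0.2722] f [-0.   6.6 -1.2] gap 8.3 grip 40.9 j [ 0.61  0.39 -0.51  1.61  0.2   1.2   0.24]
```

```bash
python3 -m inch '[0,0,0.35,-0.10,0,0,0, 0,0,0.36,-0.08,0,0,0, 0,0,0.36,-0.06,0,0,0, 0,0,0.36,-0.04,0,0,0, 0,0,0.36,-0.02,0,0,0, 0,0,0.36,0,0,0,0, 0,0,0.36,0.02,0,0,0, 0,0,0.36,0.04,0,0,0]' >/dev/null; python3 st.py
```

```text
t 8.20 tcp [ 0.6662 -0.1471  0.2793] f [-0.2 10.4 -0.8] gap 8.0 grip 40.1 j [ 0.5   0.53 -0.5   1.39  0.25  1.29  0.17]
```

```bash
python3 -m inch '[40,0,0,0,0,0,0, 40,0,0,0,0,0,0, 40,0,0,0,0,0,0, 40,0,0,-0.5,0,0,0, 40,0,0,-0.7,0,0,0, 40,0,0,-0.7,0,0,0, 40,0,-0.5,-0.5,0,0,0, 40,0,-1,0,0,0,0]' >/dev/null; python3 st.py
```

```text
t 9.00 tcp [ 0.6216 -0.157   0.3532] f [0.4 0.3 0.2] gap 39.9 grip 0.0 j [ 0.56  0.41 -0.51  1.4   0.2   1.38  0.22]
```

```bash
python3 -m inch '[50,0,-1,0.3,0,0,0, 50,0,-1,0.7,0,0,0, 50,0,-1,0.7,0,0,0, 50,0,-1,0.7,0,0,0, 50,0,-1,0.7,0,0,0, 50,0,-1,0.7,0,0,0, 50,1,0.18,0.3,0,0,0, 50,1,0.18,0.3,0,0,0]' >/dev/null
python3 -m inch '[50,1,0.18,0,0,0,0, 50,1,0.18,0,0,0,0, 50,1,0.18,0,0,0,0, 50,1,0.18,0,0,0,0, 50,1,0.18,0,0,0,0, 50,1,0.18,0,0,0,0, 50,1,0.18,0,0,0,0, 50,1,0.18,0,0,0,0]' >/dev/null; python3 st.py .4437 .2603 .12
python3 - <<'E'
from h import *; from rig import cams
import pickle
o=[]
for n,(x0,y0,x1,y1) in(('top',(330,130,470,270)),('side',(270,70,410,210))):
    c=cams.capture(n);pickle.dump(c,open(f'pics/{n}1.pkl','wb'));o.append(cv2.resize(c['color'][y0:y1,x0:x1],(400,400),interpolation=cv2.INTER_CUBIC))
cv2.imwrite('pics/open1.png',np.hstack(o))
E
```

```text
t 10.60 tcp [0.4456 0.1175 0.2195] f [ 0.4 -0.4 -1.3] gap 50.1 grip 0.0 j [ 0.34  0.19 -0.73  2.    0.15  1.   -0.3 ]
shift [4.704 0.747 3.314] turn [ 0.011  0.007 -0.045]
```

View pics/open1.png

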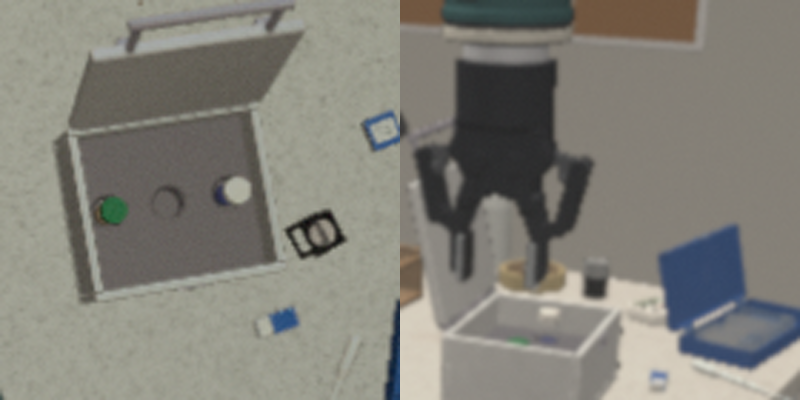

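The hatch stands open by itself. The empty pocket is at top pixel (388.8,201.0), between the green cap (369.2,203.5) and the white cap (412.3,196.5).

```bash
python3 - <<'E'
from h import *; import pickle
t=pickle.load(open('pics/top1.pkl','rb'))
a,b=onz(t,(369.2,203.5),.085),onz(t,(412.3,196.5),.085)
print(onz(t,(388.8,201.),.053),a,b,(a+b)/2, np.arctan2(-(a-b)[0],(a-b)[1]),np.linalg.norm(a-b))
E
python3 -m inch '[50,0.94,0.15,0.4,0,0,0, 50,0.94,0.15,0.4,0,0,0, 50,0.94,0.15,0.4,0,0,0, 50,0.94,0.15,0.4,0,0,0, 50,0.94,0.15,0.4,0,0,0, 50,0,0,0.6,0,0,0, 50,0,0,0.7,0,0,0, 50,0,0,0,0,0,0]' >/dev/null; python3 st.py .4437 .2603 .024
python3 - <<'E'
from h import *; from rig import cams
o=[]
for n,(x0,y0,x1,y1) in(('top',(160,180,300,320)),('side',(200,180,340,320))):
    c=cams.capture(n);o.append(cv2.resize(c['color'][y0:y1,x0:x1],(400,400),interpolation=cv2.INTER_CUBIC))
cv2.imwrite('pics/vial1.png',np.hstack(o))
E
```

```text
[ 0.56079177 -0.16587328  0.053     ] [ 0.55011637 -0.10992058  0.085     ] [ 0.57070885 -0.21751007  0.085     ] [ 0.56041261 -0.16371533  0.085     ] 0.18911145653069591 0.10954245039265256
t 11.50 tcp [0.4429 0.2582 0.1181] f [-0.  -0.8  0.9] gap 49.9 grip 0.0 j [-0.01  0.46 -0.7   1.97  0.39  0.86 -0.75]
shift [0.069 0.046 3.135] turn [-0.017  0.01  -0.044]
```

View pics/vial1.png

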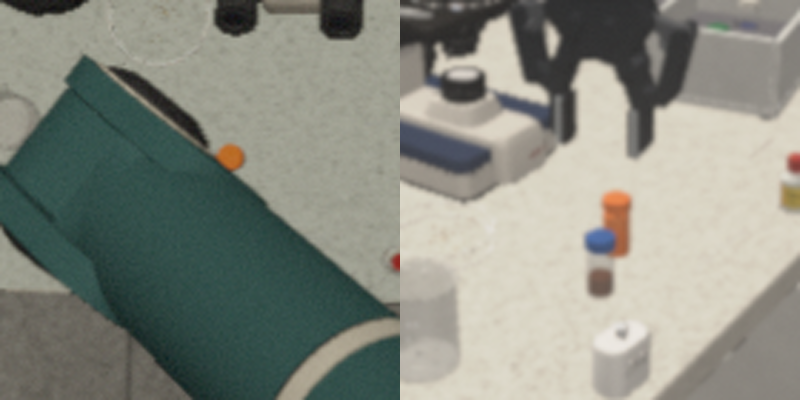

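The fingers straddle the blue-capped vial (side crop (600,262)), and the orange one is clear of them.

```bash
python3 -m inch '[50,0.07,0.05,0.8,0,0,0, 50,0,0,0.8,0,0,0, 50,0,0,0.8,0,0,0, 50,0,0,0.8,0,0,0, 50,0,0,0,0,0,0, 15,0,0,0,0,0,0, 15,0,0,0,0,0,0, 15,0,0,0,0,0,0]' 30 >/dev/null; python3 st.py .4437 .2603 .022
python3 -m inch '[15,0,0,0,0,0,0, 15,0,0,0,0,0,0, 15,0,0,-0.3,0,0,0, 15,0,0,-0.6,0,0,0, 15,0,0,-0.9,0,0,0, 15,0,0,-0.9,0,0,0, 15,0,0,-0.9,0,0,0, 15,0,0,-0.9,0,0,0]' >/dev/null;  python3 st.py .4405 -.1665 .16
```

```text
t 12.40 tcp [0.4453 0.2619 0.0247] f [-1.  -0.2 10.2] gap 22.1 grip 29.5 j [-0.11  0.61 -0.6   2.01  0.53  0.68 -0.88]
shift [-0.045 -0.062  0.09 ] turn [ 0.017 -0.004 -0.043]
t 13.20 tcp [0.4442 0.2615 0.1603] f [-1.4 -0.2  0.4] gap 22.3 grip 29.4 j [ 0.02  0.4  -0.75  1.93  0.33  0.93 -0.71]
shift [-1.4035e+01 -2.5710e+00  5.0000e-03] turn [ 0.004 -0.001 -0.038]
```

```bash
python3 -m inch '[15,-0.6,-0.11,0,0,0,0, 15,-0.9,-0.16,0,0,0,0, 15,-0.9,-0.16,0,0,0,0, 15,-0.9,-0.16,0,0,0,0, 15,-0.9,-0.16,0,0,0,0, 15,-0.9,-0.16,0,0,0,0, 15,-0.9,-0.16,0,0,0,0, 15,-0.9,-0.16,0,0,0,0]' >/dev/null
python3 -m inch '[15,-0.9,-0.16,0,0,0,0, 15,-0.9,-0.16,0,0,0,0, 15,-0.9,-0.16,0,0,0,0, 15,-0.9,-0.16,0,0,0,0, 15,-0.9,-0.16,0,0,0,0, 15,-0.9,-0.16,0,0,0,0, 15,-0.9,-0.16,0,0,0,0, 15,-0.8,-0.16,0,0,0,0]' >/dev/null;  python3 st.py .5606 -.166 .16
python3 - <<'E'
from h import *; from rig import cams
c=cams.capture('side');import pickle;pickle.dump(c,open('pics/side2.pkl','wb'))
P=proj(c,[[.4437,-.1665,.16],[.4437,-.1665,.11]]);print(P)
E
```

```text
t 14.80 tcp [ 0.4421 -0.1664  0.1591] f [ 1.1 -0.5  0.1] gap 21.9 grip 29.5 j [ 0.81  0.29 -0.59  2.04  0.21  0.87  0.28]
shift [-0.662  3.895 -0.026] turn [ 0.005  0.004 -0.043]
[[354.45115183 166.37825729]
 [353.07501203 182.95190385]]
```

```bash
python3 -m inch '[15,-0.1,0.5,0,0,0,0, 15,-0.12,0.7,0,0,0,0, 15,-0.12,0.7,0,0,0,0, 15,-0.12,0.7,0,0,0,0, 15,-0.1,0.7,0,0,0,-0.04, 15,-0.1,0.6,0.3,0,0,0, 15,0,0,0.4,0,0,0, 15,0,0,0,0,0,0]' >/dev/null;  python3 st.py .5606 -.166 .06
python3 - <<'E'
from h import *; from rig import cams,arm; import pickle
c=cams.capture('side');pickle.dump(c,open('pics/side3.pkl','wb'));p=arm.read_state()['tcp_pos']
z=p[2]-.0247
print(proj(c,[p,[*p[:2],z],[*p[:2],z+.05],[.5606,-.166,.053]]).round(1).tolist())
x0,y0,x1,y1=290,115,360,215
cv2.imwrite('pics/hover.png',cv2.resize(c['color'][y0:y1,x0:x1],(420,600),interpolation=cv2.INTER_CUBIC))
E
```

```text
t 15.65 tcp [ 0.5598 -0.164   0.1361] f [-0.6  0.4  0.2] gap 22.5 grip 29.5 j [ 0.65  0.51 -0.55  1.79  0.32  0.94  0.15]
shift [-0.072  0.019  2.538] turn [-0.013 -0.01   0.002]
[[317.9, 167.6], [317.5, 175.4], [318.2, 159.5], [316.7, 193.5]]
```

View pics/hover.png

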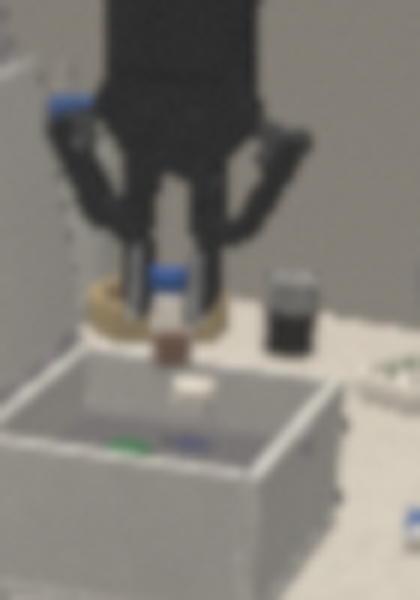

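The vial hangs upright in the fingers, with the cap at about (318,161) and the bottom at about (318,176), matching where it was predicted. I lower it into the pocket and watch the force.

```bash
python3 -m inch '[15,-0.02,0.02,0.5,0,0,0, 15,0,0,0.6,0,0,0, 15,0,0,0.5,0,0,0, 15,0,0,0,0,0,0, 15,0,0,0.2,0,0,0, 15,0,0,0.15,0,0,0, 15,0,0,0.1,0,0,0, 15,0,0,0,0,0,0]' >/dev/null;  python3 st.py .5606 -.166 .06
```

```text
t 16.50 tcp [ 0.5615 -0.165   0.0754] f [-1.4  0.9  0.1] gap 22.2 grip 29.5 j [ 0.62  0.59 -0.51  1.82  0.38  0.83  0.11]
shift [-0.029 -0.034  0.514] turn [-0.001 -0.001 -0.001]
```

```bash
python3 -m inch '[15,0,-0.02,0.15,0,0,0, 15,0,0,0.1,0,0,0, 15,0,0,0.1,0,0,0, 15,0,0,0.1,0,0,0, 15,0,0,0,0,0,0, 15,0,0,0,0,0,0, 15,0,0,0,0,0,0, 15,0,0,0,0,0,0]' >/dev/null;  python3 st.py .5606 -.166 .06
```

```text
t 17.30 tcp [ 0.561  -0.1651  0.0622] f [ 1.7  1.2 -1.3] gap 22.2 grip 29.4 j [ 0.61  0.61 -0.5   1.83  0.39  0.8   0.1 ]
shift [-0.029 -0.019  0.073] turn [ 0.001 -0.    -0.   ]
```

```bash
python3 -m inch '[15,0,0,0.06,0,0,0, 15,0,0,0,0,0,0, 26,0,0,0,0,0,0, 30,0,0,0,0,0,0, 45,0,0,0,0,0,0, 45,0,0,0,0,0,0, 45,0,0,-0.4,0,0,0, 45,0,0,-0.7,0,0,0]' >/dev/null;  python3 st.py
python3 -m inch '[45,0,0,-1,0,0,0, 45,0,0,-1,0,0,0, 45,0,-0.5,-0.9,0,0,0, 45,0,-1,-0.5,0,0,0, 45,0,-1,0,0,0,0, 45,0,-1,0,0,0,0, 45,0,-1,0,0,0,0, 45,0,-0.5,0,0,0,0]' >/dev/null;  python3 st.py
python3 - <<'E'
from h import *; from rig import cams; import pickle
o=[]
for n,(x0,y0,x1,y1) in(('top',(330,130,470,270)),('side',(270,120,370,220))):
    c=cams.capture(n);pickle.dump(c,open(f'pics/{n}4.pkl','wb'));o.append(cv2.resize(c['color'][y0:y1,x0:x1],(400,400),interpolation=cv2.INTER_CUBIC))
cv2.imwrite('pics/placed.png',np.hstack(o))
E
```

```text
t 18.10 tcp [ 0.5602 -0.1648  0.0933] f [ 0.3 -0.4  0.7] gap 44.8 grip 0.0 j [ 0.63  0.57 -0.52  1.81  0.36  0.86  0.12]
t 18.90 tcp [ 0.4112 -0.192   0.196 ] f [-0.9  0.7  0. ] gap 44.8 grip 0.0 j [ 0.91  0.19 -0.6   2.04  0.13  0.94  0.42]
```

View pics/placed.png

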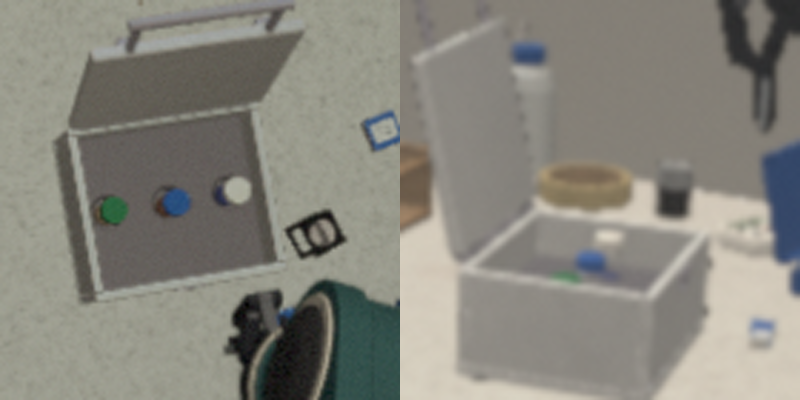

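The blue-capped vial stands in the middle pocket (top crop (175,203)) between the green and white caps, the hatch is open, and the hand is clear. Next I take the bar again.

```bash
python3 -m inch '[40,0,0.5,-1,0,0,0, 40,0,0.8,-1,0,0,0, 40,0,0.8,-1,0,0,0, 40,0,0.8,-1,0,0,0, 40,0,0.8,-1,0,0,0, 40,0,0.9,0,0,0,0, 40,0,0.9,0,0,0,0, 40,0,0.9,0,0,0,0]' >/dev/null; python3 st.py .6804 -.1464 .345
python3 -m inch '[40,0,0.9,0,0,0,0, 40,0,0.9,0,0,0,0, 40,0,0.9,0,0,0,0, 40,0,0,0,0,0,0, 40,0,0,0,0,0,0, 40,0,0,0,0,0,0, 40,0,0,0,0,0,0, 40,0,0,0,0,0,0]' >/dev/null; python3 st.py .6804 -.1464 .274
python3 - <<'E'
from h import *; from rig import cams; import pickle
o=[]
for n,(x0,y0,x1,y1) in(('top',(330,100,470,240)),('side',(250,70,350,170))):
    c=cams.capture(n);o.append(cv2.resize(c['color'][y0:y1,x0:x1],(400,400),interpolation=cv2.INTER_CUBIC))
cv2.imwrite('pics/bar2.png',np.hstack(o))
E
```

```text
t 19.80 tcp [ 0.6038 -0.1569  0.346 ] f [-0.2 -0.4  0.8] gap 40.2 grip 0.0 j [ 0.67  0.4  -0.64  1.45  0.24  1.37  0.2 ]
shift [-0.107  2.574  0.034] turn [ 0.005 -0.     0.001]
t 20.60 tcp [ 0.6816 -0.1437  0.3458] f [-0.4  0.2  0.1] gap 39.8 grip 0.0 j [ 0.54  0.55 -0.62  1.24  0.31  1.44  0.14]
shift [-0.08  -0.056  2.393] turn [ 0.002  0.003 -0.005]
```

View pics/bar2.png

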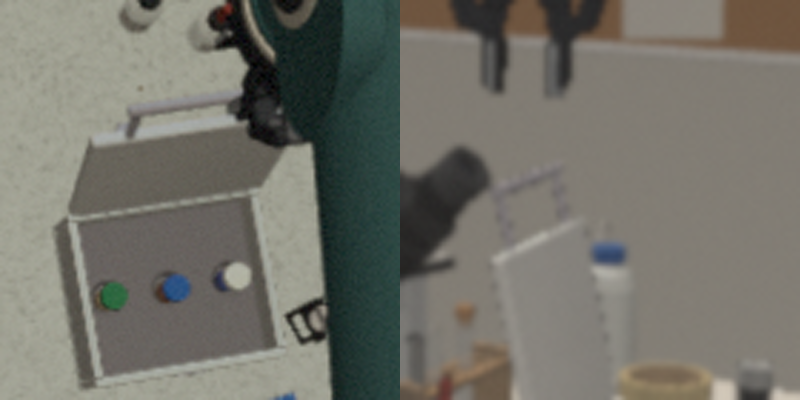

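The side crop shows the fingers at (493,90) and (555,95), centred over the middle of the bar (530,178). I descend and grip.

```bash
python3 -m inch '[40,-0.05,-0.03,0.8,0,0,0, 40,-0.03,-0.02,0.8,0,0,0, 40,0,0,0.77,0,0,0, 40,0,0,0,0,0,0, 0,0,0,0,0,0,0, 0,0,0,0,0,0,0, 0,0,0,0,0,0,0, 0,0,0,0,0,0,0]' 40 >/dev/null; python3 st.py .6804 -.1464 .274
```

```text
t 21.50 tcp [ 0.6805 -0.1461  0.2758] f [-10.4   0.7   6.4] gap 8.1 grip 39.1 j [ 0.55  0.58 -0.6   1.35  0.33  1.31  0.12]
shift [-0.009 -0.003  0.06 ] turn [-0.004  0.005 -0.002]
```

```bash
python3 - <<'E'
import numpy as np
th=1.79-.051*np.arange(21)
print(np.c_[-np.diff(6.5*(np.cos(th))),-np.diff(6.5*np.sin(th))].round(2).tolist())
E
python3 -m inch '[0,0,-0.33,-0.06,0,0,0, 0,0,-0.33,-0.05,0,0,0, 0,0,-0.33,-0.04,0,0,0, 0,0,-0.33,-0.03,0,0,0, 0,0,0,0,0,0,0, 0,0,0,0,0,0,0, 0,0,0,0,0,0,0, 0,0,0,0,0,0,0]' >/dev/null; python3 st.py
```

```text
[[-0.33, -0.06], [-0.33, -0.05], [-0.33, -0.03], [-0.33, -0.01], [-0.33, 0.0], [-0.33, 0.02], [-0.33, 0.04], [-0.33, 0.05], [-0.32, 0.07], [-0.32, 0.09], [-0.32, 0.1], [-0.31, 0.12], [-0.3, 0.13], [-0.3, 0.15], [-0.29, 0.16], [-0.28, 0.18], [-0.27, 0.19], [-0.26, 0.21], [-0.25, 0.22], [-0.24, 0.23]]
t 22.30 tcp [ 0.6436 -0.1531  0.2818] f [ 4.8 -2.1  9.9] gap 8.4 grip 41.3 j [ 0.61  0.51 -0.62  1.44  0.3   1.28  0.14]
```

```bash
python3 -m inch '[0,0,-0.33,-0.02,0,0,0, 0,0,-0.33,0.02,0,0,0, 0,0,-0.33,0.04,0,0,0, 0,0,-0.33,0.05,0,0,0, 0,0,-0.32,0.07,0,0,0, 0,0,-0.32,0.09,0,0,0, 0,0,0,0,0,0,0, 0,0,0,0,0,0,0]' >/dev/null; python3 st.py
```

```text
t 23.10 tcp [ 0.5849 -0.1642  0.2735] f [ 1.5 -6.   7.1] gap 7.9 grip 42.7 j [ 0.7   0.41 -0.63  1.6   0.26  1.21  0.19]
```

```bash
python3 -m inch '[0,-0.02,-0.32,0.07,0,0,0, 0,0,-0.31,0.11,0,0,0, 0,0,-0.30,0.13,0,0,0, 0,0,-0.30,0.15,0,0,0, 0,0,-0.29,0.16,0,0,0, 0,0,-0.28,0.18,0,0,0, 0,0,0,0,0,0,0, 0,0,0,0,0,0,0]' >/dev/null; python3 st.py
```

```text
t 23.90 tcp [ 0.5312 -0.1742  0.2485] f [ 1.7 -6.   2.3] gap 7.9 grip 42.5 j [ 0.78  0.34 -0.64  1.74  0.23  1.13  0.25]
```

```bash
python3 -m inch '[0,-0.02,-0.28,0.20,0,0,0, 0,0,-0.27,0.21,0,0,0, 0,0,-0.26,0.23,0,0,0, 0,0,-0.24,0.24,0,0,0, 0,0,0,0,0,0,0, 0,0,0,0,0,0,0, 0,0,0,0,0,0,0, 0,0,0,0,0,0,0]' >/dev/null; python3 st.py
python3 - <<'E'
from h import *; from rig import cams,arm; import pickle
p=arm.read_state()['tcp_pos']; d=p-[.4439,-.1889,0]; h=.984*d[0]+.177*d[1]
for zc in(.0842,.0869):print('theta',np.arctan2(p[2]-zc,.196-h))
o=[]
for n,(x0,y0,x1,y1) in(('top',(330,130,470,270)),('side',(265,90,385,210))):
    c=cams.capture(n);pickle.dump(c,open(f'pics/{n}5.pkl','wb'));o.append(cv2.resize(c['color'][y0:y1,x0:x1],(400,400),interpolation=cv2.INTER_CUBIC))
cv2.imwrite('pics/end.png',np.hstack(o))
E
```

```text
t 24.70 tcp [ 0.4998 -0.1802  0.2218] f [-3.  -5.6  3.8] gap 8.0 grip 43.3 j [ 0.82  0.32 -0.64  1.84  0.22  1.05  0.27]
theta 0.7787352366453266
theta 0.7688286018072116
```

View pics/end.png

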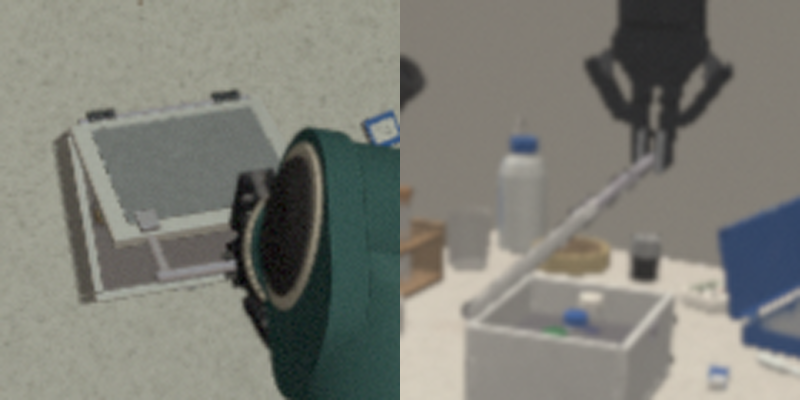

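The hatch is held partly open with the bar between the pads: bar left end at top (386,226.3) and side (340,137.4). I check the angle by casting rays to that end.

```bash
python3 - <<'E'
from h import *; import pickle
t=pickle.load(open('pics/top5.pkl','rb'));s=pickle.load(open('pics/side5.pkl','rb'))
P,e=tri(t,(386,226.3),s,(340,137.4));H=np.array([.6348,-.1533,.096]);u=np.array([.984,.177,0]);v=np.array([-.177,.984,0])
d=P-H;print(P,e,'theta',np.arctan2(d[2],-d@u),'r',np.hypot(d[2],d@u),'along',d@v)
for th in(.7,.775,.85):
    B=H-.195*np.cos(th)*u+[0,0,.195*np.sin(th)]+.058*v;print(th,proj(t,B)[0].round(1),proj(s,B)[0].round(1))
E
```

```text
[ 0.48144516 -0.11929455  0.24704839] 0.01517328063160189 theta 0.8062317796100056 r 0.20929994288813097 along 0.06060516761574981
0.7 [386.3 231.7] [338.3 146.5]
0.775 [386.7 227. ] [335.1 142.3]
0.85 [387.  221.9] [331.6 138.3]
```

```bash
python3 -m inch '[0,0,-0.05,0.06,0,0,0, 0,0,0,0,0,0,0, 0,0,0,0,0,0,0, 0,0,0,0,0,0,0, 0,0,0,0,0,0,0, 0,0,0,0,0,0,0, 0,0,0,0,0,0,0, 0,0,0,0,0,0,0]' >/dev/null; python3 st.py; python3 -c "
from rig import arm; print(arm.close_job())"
```

```text
t 25.60 tcp [ 0.4982 -0.1805  0.2201] f [-6.1 -4.8  6.4] gap 8.0 grip 43.5 j [ 0.82  0.32 -0.63  1.84  0.22  1.05  0.28]
the job is handed in; nothing more can be done
None
```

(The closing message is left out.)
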